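# Caliper the tube specimen

### The arm

A 6-joint arm with a two-finger parallel gripper is mounted at the origin on the work surface. World frame = base frame: x ahead of the robot, y to its left, z up, the work surface at z = 0. Lengths are in mm, angles in rad, forces in N, time in s.
With the tool pointing down it reaches from about 350 to 875 mm from the base axis. Payload 4.2 kg.
Tool frame: the origin (TCP) lies on the mounting face of the last link; the fingertips stand 173 mm ahead of it and the grasp point (between the pads) lies grip_point_offset ahead of it (grip_point_offset is the distance from the TCP to the grasp point, in mm); z points along the fingers, y is the line along which they close (so a half turn about z gives the same grasp; the last joint's range is limited). The gripper opens to 85 mm and grips with 20 to 120 N. Pads are 22 mm wide; open, the fingers measure 114 mm over their backs; the gripper's body (76 mm by 85 mm) begins 54 mm behind the grasp point. The pads swing forward as they close: fully open they stand 13 mm farther back than shut.
Start: joints at [1.456, 0.385, 0.008, 0, -1.194, -0.259], TCP at [228.189, 581.833, 404.712] pointing down, gripper open.
Joint ranges: [-3.14, 3.14], [-1.21, 2.06], [-1.07, 1.41], [-3.16, 2.05], [-2.99, -0.16], [-3.1, 3.1]. Speed limits (rad/s): [2.79, 2.79, 3.14, 3.14, 3.14, 3.14].

### API

Orientations are given as a unit quaternion [x, y, z, w].
In Python, from bench import read_state, get_image, job_done, recognise, place_of, grip_point_offset gives the robot as it stands. The module is installed in compiled form; this text tells all that it offers.
- The arm moves only by the tool carry_out, never from a script. Its arguments are lists of equal length, an entry for each row: "slide": the shift along the tool's x, y, z in m, a list of three; "roll": the turn about the tool's z in degrees; "claw": the finger opening in m, from 0 to 0.0854. A call has 1 to 8 rows; each row is the pose to reach, as a shift and turn from the pose commanded when the call began, along the tool's axes at that moment; what a row does not reach only later rows make up. A row lasts 1/8 s, in which the tool goes at most 62.5 mm and 10.7 degrees, less where a joint would pass 70% of its speed; a pose out of reach is approached as far as the arm can. A call with a gripper value outside its range is refused whole. The fingers move at their own pace and stop on an object; the grip force is fixed at half the most. Time passes only in rows, so rows that repeat a pose let the fingers close. It gives the time, the measured TCP pose, the force, the opening and the grip force at its end, in the units of the state.
- read_state(): the state, without advancing time (a new reading comes with each control period).
- get_image(name): name is "scene" or "top" or "wrist"; returns a dict with "img" (480x640x3 uint8, red, green, blue), "z_map" (480x640 float32, mm along the optical axis (not along the pixel's ray), 0 where there is no reading), "mtx" (3x3 intrinsics, pixels), "world_from_camera" (4x4, takes a point from camera to world coordinates); the wrist camera has in their place "T_tool_cam" (4x4, takes a point from camera to tool coordinates, whose origin is the TCP and whose axes are the flange's). Camera axes: x right, y up, looking along -z (the intrinsics and any distortion apply to the point x, -y, -z); pixel columns grow to the right and rows downward; lengths in mm; the calibration is good to about 2 mm. A picture is of the moment at which its call begins: read the wrist's pose just before it.
- job_done(): hands the job in; it is judged then, once.
Trained networks look in a picture, given as the dict that the camera call returned (one of the last four; its "shot" number tells which), for a name from the list of things; names that differ only in an ending like _2 or _b are one class to them, and where a whole thing is asked for, a point or a joint stands for the part that bears it (a point fixed in the world has none). Each returns a list of dicts, best first, with "conf" (0 to 1); they miss things now and then, are a little off and sometimes report something else, mostly with a low value. They report only what shows in the picture. A call takes as long as a camera call. They do not tell look-alikes from the thing itself.
- recognise(picture, thing): "at" ([column, row] in pixels, amid what is visible of it).
- place_of(picture, thing): "at" ([column, row] in pixels: a listed point, or the origin of a listed thing).
The state is a dict: "clock": time; "joints": joint angles; "joint_vel": joint speeds; "joint_efforts": joint torques, N m; "position": TCP position; "ee_rot": TCP orientation; "contact_force": force on the tool from outside, world axes, zero at the start; "wrist_torque": the same for the moment, N m; "gripper_width": finger opening in mm; "grasp_force": force on a finger pad.
Only numpy, scipy, OpenCV 4.12 (cv2) and the standard library are available. Lean on these libraries where they do the work, as an engineer would, in place of code of your own. Each camera call takes 0.05 s, during which the arm holds its last target. There are 200 camera calls.

### The job

Measure the blue tube on the bench caliper: slide the caliper's jaw open, stand the tube upright on the granite plate between the jaws, then close the sliding jaw on it gently until both jaws just touch it, without squeezing the tube or rocking the jaw out of square. Leave the jaws closed on the tube for the reading, and do not drop the tube or disturb the other things on the bench.

Things in the scene. Friction and masses are not known exactly. Their poses are not given: they have to be found in the camera images.
- caliper_stand: Bench caliper, fixed: grey granite plate 200 x 360 x 20 mm (x, y, z) with a 200 mm caliper clamped flat above it. Origin: centre of the plate's underside, on the bench. Own +y runs along the beam towards the fixed jaw; both jaws point to own -x. Steel beam 20 mm wide (x), axis at x = 45, z = 43 to 49, y = -155 to 160 mm; blue clamp on it at y = -150 to -126, up to z = 60 mm.
- fixed_jaw: Fixed steel jaw at the beam's +y end. Origin on the beam axis in the plane of its measuring face: stand frame (45, 130, 46) mm; axes as the stand's. The face looks to the stand's -y. Both jaws reach 78 mm from the beam axis along -x, are 10 mm thick (z = 41 to 51 mm in the stand frame) and 14 to 22 mm wide; their flat faces are square to y.
- fixed_face (a point): Point on the fixed jaw's measuring face, 45 mm out from the beam axis, mid-thickness: stand frame (0, 130, 46) mm. The right place to measure: a tube touching the fixed jaw here has its axis about 25 mm from this point along the stand's -y, and clears the beam by about 10 mm.
- sliding_jaw: Sliding jaw with dark housing 36 mm wide (stand x), 85 mm long (y), 37 to 61 mm above the bench, centred on the beam. Origin on the beam axis; the measuring face is 55 mm from it along own +y, the housing's flat rear end (12 mm taller than the beam's top) 30 mm along own -y. Axes as the stand's when square. A slack lock screw sticks out 9 mm at +x, 30 mm ahead of the origin.
- slider_grip (a point): Centre of the housing's ribbed grip, 49 mm above the bench: can be pinched here across the stand's x (36 mm wide) from above, or pushed on the rear end 30 mm behind it.
- moving_face (a point): Point on the sliding jaw's measuring face, 45 mm out from the beam axis, mid-thickness.
- jaw_slide (a joint): Opening between the jaws in m (0 shut, at most 0.12), growing as the sliding jaw goes along the stand's -y. Left at 0.008 to 0.030 at the start. Slides with a steady friction of about 1.5 N and stays where it is left.
- jaw_rock (a joint): Rocking of the sliding jaw on the beam about the vertical through its grip, in rad (0 square, stops at +-0.05); it springs back to square with about 20 N m/rad, so a load of 6.7 N on the jaw 45 mm out from the beam rocks it 0.015.
- tube: The specimen: moulded blue plastic tube about 50 mm outside diameter but not quite round (48 to 52 mm, depending on where it is measured, which cannot be seen), 3.5 mm wall, 80 mm long, standing upright, open at both ends, 60 to 130 g. Origin: centre of its lower end, z along its axis.
- tube_center (a point): Centre of the blue tube, half-way up (40 mm above its lower end).
- rod_center (a point): Bystander: aluminium rod specimen, 38 mm diameter, 80 mm high, standing on the mat; its centre.
- block_center (a point): Bystander: white plastic block specimen, 40 x 40 x 80 mm, standing on the mat; its centre.
- mat: Thin teal rubber mat fixed on the bench, 300 x 130 x 3 mm, origin under its centre; the three specimens stand on it in a row along its x, about 90 mm apart, in any order.
- bottle: Bystander: white plastic bottle, 66 mm diameter, 150 mm high, upright; origin under its centre.
- spray_can: Bystander: red spray can, 58 mm diameter, 170 mm high, upright; origin under its centre.
Things that resemble listed ones, but are neither listed nor needed, are in the scene too. Of the things that look like the tube, the middle-sized one is meant.

How it is judged:
By the outcome, as a careful person would: the job done as asked, in the order asked, and still so for the second after the job is handed in, with the robot touching nothing.
It also fails if it takes over 61 s, if anything falls off the work surface, if the arm or the gripper's body presses on something with over 40 N, if the wrist force passes 120 N, or if a joint passes its speed limit or range.

## Working session

There is one attempt and no reset: what is moved stays moved. The work goes in short steps, Python scripts to look and compute and a tool call to move; the robot and the scene stay as the last step left them, time stands still between calls to the robot, and variables do not carry over. Pictures are saved under pics/ and viewed, at most 12 in all, crops included, and the job is handed in when it is done.

Besides the shell and the picture viewer there is one more tool, called after "Call:" as name(argument=value, ...), one argument or row to a line, values as JSON. carry_out: Moves the arm, as the interface text tells. Its arguments: {"type":"object","properties":{"slide":{"type":"array"},"roll":{"type":"array"},"claw":{"type":"array"}},"required":["slide","roll","claw"]}

```bash
mkdir -p pics; cat > h.py <<'E'
import numpy as np, cv2
from bench import *
from scipy.spatial.transform import Rotation as R
def T_of(s):
    T=np.eye(4);T[:3,:3]=R.from_quat(s["ee_rot"]).as_matrix();T[:3,3]=s["position"];return T
def shot(n):
    s=read_state();p=get_image(n)
    p["W"]=T_of(s)@np.array(p["T_tool_cam"]) if n=="wrist" else np.array(p["world_from_camera"])
    return p
def ray(p,uv):
    K=np.array(p["mtx"]);d=np.array([(uv[0]-K[0,2])/K[0,0],-(uv[1]-K[1,2])/K[1,1],-1.0])
    return p["W"][:3,3],p["W"][:3,:3]@d
def at_z(p,uv,z):
    o,d=ray(p,uv);return o+d*(z-o[2])/d[2]
def at_depth(p,uv):
    o,d=ray(p,uv);u,v=int(round(uv[0])),int(round(uv[1]));w=p["z_map"][max(v-2,0):v+3,max(u-2,0):u+3];w=w[w>0]
    return o+d*np.median(w) if w.size else None
def cloud(p):
    K=np.array(p["mtx"]);v,u=np.mgrid[:480,:640];z=p["z_map"]
    c=np.stack([(u-K[0,2])/K[0,0]*z,-(v-K[1,2])/K[1,1]*z,-z],-1)
    w=c@p["W"][:3,:3].T+p["W"][:3,3];w[z<=0]=np.nan;return w
def save(p,n,crop=None,k=1):
    i=p["img"][...,::-1]
    if crop: i=i[crop[1]:crop[3],crop[0]:crop[2]]
    cv2.imwrite("pics/"+n,cv2.resize(i,None,fx=k,fy=k,interpolation=cv2.INTER_CUBIC))
E
python3 - <<'E'
from h import *
np.set_printoptions(precision=1,suppress=True)
s=read_state();print({k:np.round(v,3) for k,v in s.items()},grip_point_offset)
for n in("top","scene"):
    p=shot(n);save(p,n+"0.png")
    print(n,{k:(np.array(v).tolist() if k=="mtx" else v) for k,v in p.items() if k not in("img","z_map","W","world_from_camera")})
    for t in("caliper_stand","fixed_face","slider_grip","moving_face","tube_center","rod_center","block_center","mat","bottle","spray_can"):
        print(t,[(np.round(q["at"],1),round(q["conf"],2),at_depth(p,q["at"])) for q in place_of(p,t)[:4]])
E
```

```text
{'clock': np.float64(0.0), 'joints': array([ 1.5,  0.4,  0. , -0. , -1.2, -0.3]), 'joint_vel': array([-0.,  0., -0., -0., -0.,  0.]), 'joint_efforts': array([ -0. , -39.2,  18.8,   4.2,  -0. ,  -0. ]), 'position': array([228.1, 581.7, 403.6]), 'ee_rot': array([ 1. , -0.2, -0. ,  0. ]), 'contact_force': array([-0.7,  0.1, -0.3]), 'wrist_torque': array([-0.,  0., -0.]), 'grasp_force': np.float64(0.0), 'gripper_width': np.float64(85.313)} 154.70000000000002
top {'mtx': [[518.326993586379, 0.0, 317.01506066751085], [0.0, 518.326993586379, 237.0659699262615], [0.0, 0.0, 1.0]], 'shot': 1}
caliper_stand [(array([328.6, 223.8]), 0.59, array([538.7, -85.1,  21.7]))]
fixed_face [(array([271.5, 202.3]), 0.7, array([586.5,  38.8,  23.1])), (array([279.1, 183.2]), 0.22, array([622.4,  20.5,  50.9]))]
slider_grip [(array([308.3, 191.5]), 0.58, array([601.6, -41.8,  62.2]))]
moving_face [(array([273.8, 204.5]), 0.91, array([582.1,  33.9,  20.7]))]
tube_center [(array([137.1, 293.5]), 0.85, array([391.3, 329.8,   4.2])), (array([203. , 312.6]), 0.79, array([349.4, 187.3,   1.6])), (array([118. , 353
[... 988 characters left out ...]
ay([571.2,  25.2,  51. ]))]
tube_center [(array([533.3, 284.6]), 0.68, array([289.4, 369.2,  84.7])), (array([437.4, 274.6]), 0.61, array([367. , 191.3,  41.5])), (array([470.8, 304.4]), 0.58, array([417.4, 324.4,  68.2]))]
rod_center [(array([285.3, 261.5]), 0.31, array([617.6, -22.8,  63.4]))]
block_center [(array([409. , 339.7]), 0.94, array([582. , 325.5,  67.8]))]
mat [(array([441.6, 341.5]), 0.84, array([497. , 330.1,  20.6]))]
bottle [(array([296.2, 349.1]), 0.65, array([730.9, 183.3,  23.4]))]
spray_can [(array([239.1, 196.4]), 0.79, array([ 508.9, -426.6,   20.6])), (array([451.2, 328.5]), 0.58, array([488.3, 341.3,  56. ])), (array([295. , 277.2]), 0.39, array([625.,  25.,  52.]))]
```

View pics/top0.png

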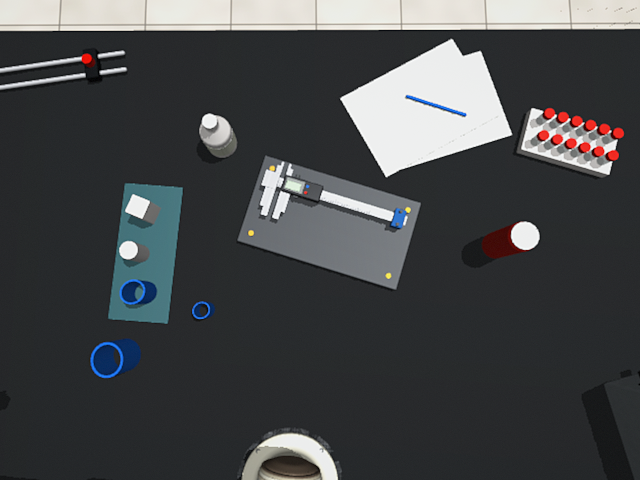

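View pics/scene0.png

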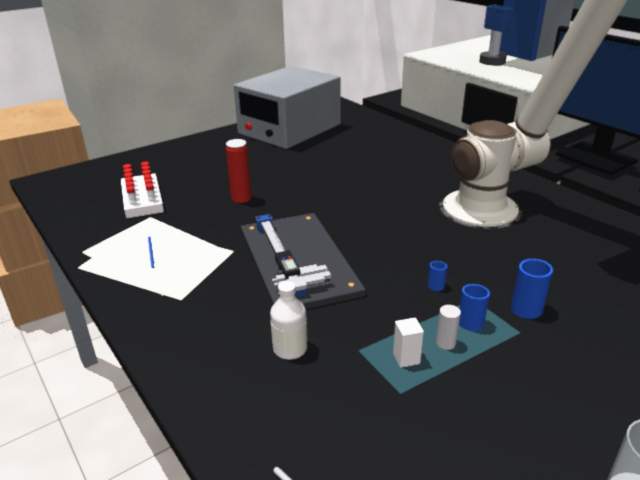

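The top view shows three blue tubes: the middle-sized one on the mat at (133,292), a small ring at (202,310) and a large one at (107,359). I choose (133,292). In the caliper, the fixed jaw is at (268,190), the slider housing at (300,188) and the clamp at (399,217). The scene view agrees: tubes at (474,307) on the mat, (438,276) small and (534,289) large.

```bash
python3 - <<'E'
from h import *
np.set_printoptions(precision=1,suppress=True)
p=shot("top");c=cloud(p);save(p,"tube_crop.png",(70,170,250,390),2.6)
hsv=cv2.cvtColor(p["img"],cv2.COLOR_RGB2HSV)
z=c[...,2]
# plate
m=(z>12)&(z<28)&(c[...,0]>380)&(c[...,0]<700)&(c[...,1]>-320)&(c[...,1]<140)
P=c[m];(r)=cv2.minAreaRect(P[:,:2].astype(np.float32));print("plate",r,np.median(P[:,2]))
# yellow screws
y=(hsv[...,0]>18)&(hsv[...,0]<32)&(hsv[...,1]>140)&(hsv[...,2]>120)
n,l,st,ce=cv2.connectedComponentsWithStats(y.astype(np.uint8))
for i in range(1,n):
    if st[i,4]>6: print("yel",ce[i],st[i,4],at_z(p,ce[i],21))
for nm,(u0,v0,u1,v1) in dict(mid=(115,275,165,310),big=(85,335,150,385),small=(190,298,215,322)).items():
    w=c[v0:v1,u0:u1].reshape(-1,3);top=np.nanpercentile(w[:,2],97);q=w[w[:,2]>top-6]
    (x,yy),rad=cv2.minEnclosingCircle(q[:,:2].astype(np.float32));print(nm,top,x,yy,2*rad,len(q))
for nm,(u0,v0,u1,v1) in dict(rod=(115,238,150,266),block=(120,192,162,226),bottle=(195,108,240,160)).items():
    w=c[v0:v1,u0:u1].reshape(-1,3);top=np.nanpercentile(w[:,2],97);q=w[w[:,2]>top-6];print(nm,top,q.mean(0),len(q))
# blue rim colour
b=(hsv[...,0]>100)&(hsv[...,0]<125)&(hsv[...,1]>150)&(hsv[...,2]>200);b[:275]=0;b[310:]=0;b[:,:115]=0;b[:,165:]=0
v,u=np.nonzero(b);e=cv2.fitEllipse(np.stack([u,v],1).astype(np.float32));print("rim",e,at_z(p,e[0],83))
E
```

```text
plate ((595.3511352539062, -61.053741455078125), (442.5302429199219, 282.9560546875), 72.36991882324219) 20.775704699821745
yel [272.1 168. ] 21 [663.6  37.8  21. ]
yel [407.5 209.6] 17 [ 569.  -257.6   21. ]
yel [250.6 232.8] 23 [520.   83.9  21. ]
yel [388.  275.2] 19 [ 426.5 -211.6   21. ]
mid 84.69157502432047 392.9980773925781 312.0452880859375 52.89863204956055 168
big 105.57219077875935 262.0816650390625 349.5825500488281 67.89386749267578 320
small 57.981084170770785 355.5234680175781 179.53440856933594 36.65817642211914 76
rod 85.63657370922097 [477.2 322.8  83.7] 267
block 86.0356560732242 [567.3 308.2  83.8] 369
bottle 151.22498248656382 [723.7 150.2 150.6] 189
rim ((131.8331298828125, 291.40313720703125), (22.052181243896484, 24.68422508239746), 51.488582611083984) [394.2 314.   83. ]
```

View pics/tube_crop.png

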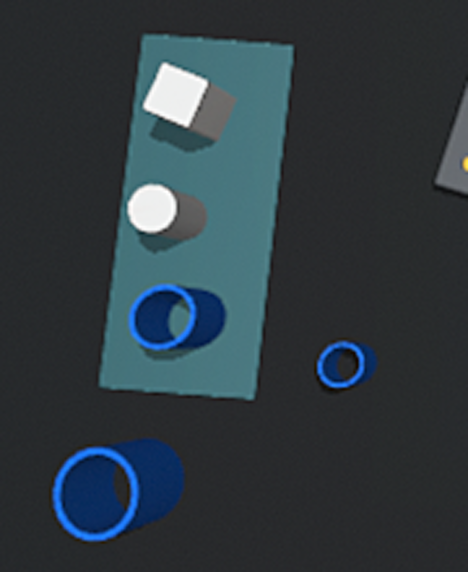

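The crop confirms it. The chosen tube at (133,292) measures about 52 mm across and 80 mm tall, standing on the mat beside the rod and block. The other two measure about 36 mm and 68 mm.

```bash
cat >> h.py <<'E'
C=np.array([544.8,-86.9]);th=np.deg2rad(-17.8)
XS=np.array([np.cos(th),np.sin(th)]);YS=np.array([-np.sin(th),np.cos(th)])
def S2W(x,y): return C+x*XS+y*YS
def W2S(w): d=np.asarray(w)[:2]-C;return np.array([d@XS,d@YS])
def go(w,zg=None,yaw_x=None):
    """tool-frame shift (m) taking grasp point axis to world xy w, grasp point height zg; roll to put tool x at world yaw deg"""
    s=read_state();Rm=R.from_quat(s["ee_rot"]).as_matrix();P=np.array(s["position"])
    t=np.array([w[0],w[1],(zg+grip_point_offset) if zg is not None else P[2]])
    print("slide",np.round(Rm.T@(t-P)/1000,4),"yawx",np.rad2deg(np.arctan2(Rm[1,0],Rm[0,0])).round(2),"tilt",np.round(Rm[:,2],4),"pos",P.round(1),"stand",W2S(P).round(1),"F",np.round(s["contact_force"],2),"clk",round(s["clock"],2),"j",np.round(s["joints"],2),"w",s["gripper_width"].round(1))
E
python3 -c "
from h import *
go(S2W(45,60),200)"
```

```text
Traceback (most recent call last):
  File "h.py", line 34, in go
    print("slide",np.round(Rm.T@(t-P)/1000,4),"yawx",np.rad2deg(np.arctan2(Rm[1,0],Rm[0,0])).round(2),"tilt",np.round(Rm[:,2],4),"pos",P.round(1),"stand",W2S(P).round(1),"F",np.round(s["contact_force"],2),"clk",round(s["clock"],2),"j",np.round(s["joints"],2),"w",s["gripper_width"].round(1))
                                                                                                                                                                                                                                                                       ^^^^^^^^^^^^^^^^^^^^^^^^
AttributeError: 'float' object has no attribute 'round'
```

```bash
sed -i 's/s\["gripper_width"\].round(1)/round(float(s["gripper_width"]),1)/' h.py
python3 -c "
from h import *
go(S2W(45,60),200)"
```

```text
slide [0.5801 0.4443 0.05  ] yawx -21.41 tilt [-0.  0. -1.] pos [228.2 581.8 404.7] stand [-505.9  539.9] F [-0.75 -0.98  0.15] clk 1.15 j [ 1.46  0.38  0.01 -0.   -1.19 -0.26] w 85.7
```

Call:
carry_out(
  slide=[
    [0.58, 0.444, 0.05],
    [0.58, 0.444, 0.05],
    [0.58, 0.444, 0.05],
    [0.58, 0.444, 0.05],
    [0.58, 0.444, 0.05],
    [0.58, 0.444, 0.05],
    [0.58, 0.444, 0.05],
    [0.58, 0.444, 0.05],
  ],
  roll=[10, 20, 30, 40, 50, 60, 70, 80],
  claw=[0.08, 0.08, 0.08, 0.08, 0.08, 0.08, 0.08, 0.08],
)

```text
clock: 2.15
position: [487.0, 153.1, 370.9]
ee_rot: [-0.631, 0.776, -0.0, 0.001]
contact_force: [1.4, 0.9, -0.3]
gripper_width: 80.0
grasp_force: 0.0
```

```bash
python3 -c "
from h import *
go(S2W(45,60),200)"
```

```text
slide [ 0.1684 -0.1565  0.0162] yawx -101.72 tilt [ 1.1e-03  6.0e-04 -1.0e+00] pos [487.  153.1 370.9] stand [-128.4  210.9] F [ 1.43  0.87 -0.27] clk 2.15 j [ 0.62  0.22 -0.32  0.   -1.03 -0.83] w 80.0
```

Call:
carry_out(
  slide=[
    [0.168, -0.156, 0.016],
    [0.168, -0.156, 0.016],
    [0.168, -0.156, 0.016],
    [0.168, -0.156, 0.016],
    [0.168, -0.156, 0.016],
    [0.168, -0.156, 0.016],
  ],
  roll=[6.1, 6.1, 6.1, 6.1, 6.1, 6.1],
  claw=[0.08, 0.08, 0.08, 0.08, 0.08, 0.08],
)

```text
clock: 2.9
position: [605.6, -40.5, 354.4]
ee_rot: [-0.591, 0.807, 0.0, -0.0]
contact_force: [-0.3, 1.0, 0.6]
gripper_width: 79.7
grasp_force: 0.0
```

```bash
python3 - <<'E'
from h import *
np.set_printoptions(precision=1,suppress=True)
go(S2W(45,60),200)
p=shot("wrist");save(p,"w1.png")
c=cloud(p);z=c[...,2]
hsv=cv2.cvtColor(p["img"],cv2.COLOR_RGB2HSV)
y=(hsv[...,0]>18)&(hsv[...,0]<32)&(hsv[...,1]>140)&(hsv[...,2]>120)
n,l,st,ce=cv2.connectedComponentsWithStats(y.astype(np.uint8))
for i in range(1,n):
    if st[i,4]>10: q=at_z(p,ce[i],21);print("yel",ce[i],st[i,4],q,W2S(q),at_depth(p,ce[i]))
for t in("fixed_face","slider_grip","moving_face","fixed_jaw","sliding_jaw"):
    for q in place_of(p,t)[:2]:
        a=at_z(p,q["at"],46 if "grip" not in t else 49);print(t,q["at"],round(q["conf"],2),a,W2S(a))
q=c[(z>57)&(z<65)];s=np.array([W2S(w) for w in q]);print("housing",len(q),np.percentile(s,[2,50,98],axis=0),np.median(q[:,2]))
q=c[(z>44)&(z<54)];s=np.array([W2S(w) for w in q]);print("jaw",len(q),s.min(0),s.max(0))
E
```

```text
slide [ 0. -0. -0.] yawx -107.54 tilt [-0.  0. -1.] pos [605.6 -40.5 354.4] stand [43.8 62.7] F [-0.3  1.   0.6] clk 2.9 j [ 0.2  0.4 -0.1 -0.  -1.1 -0.5] w 79.7
yel [442.3 303.1] 12 [518.1  80.2  21. ] [-76.5 151. ] [518.3  79.7  21.9]
fixed_face [368.9, 292.1] 0.85 [584.8  33.3  46. ] [  1.3 126.7]
slider_grip [322.3, 226.5] 0.98 [606.3 -39.1  49. ] [43.9 64.4]
moving_face [273.3, 393.5] 0.64 [705.9 113.2  46. ] [ 92.2 239.8]
moving_face [368.2, 287.4] 0.6 [584.2  28.6  46. ] [  2.2 122. ]
sliding_jaw [319.6, 224.4] 0.59 [608.2 -40.7  46. ] [46.2 63.4]
sliding_jaw [366.6, 292.8] 0.51 [587.   33.4  46. ] [  3.4 127.4]
housing 4269 [[ 28.8  34.6]
 [ 45.9  72.1]
 [ 63.3 115.7]] 61.06074171967197
jaw 11051 [-268.7 -100.5] [132.2 356.6]
```

View pics/w1.png

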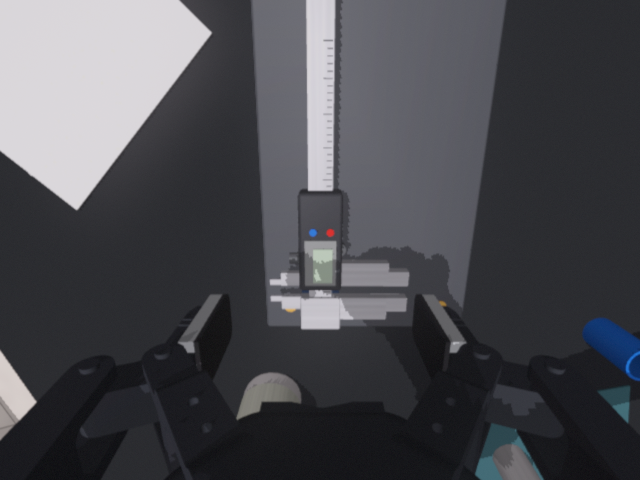

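The wrist view shows the housing at (320,240), its rear end at (320,192), the jaws at rows 265–320 nearly shut (gap about 10 mm), and the fixed jaw at (345,310). The beam is vertical in the picture, so the pinch is aligned.

```bash
python3 -c "
from h import *
go(S2W(45.5,64),50)"
```

```text
slide [-0.0004 -0.002   0.1503] yawx -107.43 tilt [ 6.e-04  2.e-04 -1.e+00] pos [605.6 -39.7 355. ] stand [43.5 63.5] F [-0.31 -0.1  -0.08] clk 3.2 j [ 0.2   0.39 -0.11 -0.   -1.07 -0.51] w 79.8
```

Call:
carry_out(
  slide=[
    [0, -0.001, 0.05],
    [0, -0.0015, 0.1],
    [0, -0.0015, 0.13],
    [0, -0.0015, 0.15],
    [0, -0.0015, 0.15],
    [0, -0.0015, 0.15],
  ],
  roll=[0, 0, 0, 0, 0, 0],
  claw=[0.06, 0.06, 0.06, 0.06, 0.06, 0.05],
)

```text
clock: 3.95
position: [607.8, -40.7, 205.7]
ee_rot: [-0.592, 0.806, -0.001, 0.001]
contact_force: [0.5, -0.8, -0.2]
gripper_width: 50.0
grasp_force: 0.0
```

Call:
carry_out(
  slide=[
    [0, 0, 0],
    [0, 0, 0],
    [0, 0, 0],
    [0, 0, 0],
    [0, 0, 0],
  ],
  roll=[0, 0, 0, 0, 0],
  claw=[0.042, 0.034, 0.03, 0.03, 0.03],
)

```text
clock: 4.58
position: [607.0, -41.0, 206.1]
ee_rot: [-0.591, 0.807, 0.0, 0.0]
contact_force: [-3.0, 2.1, 4.8]
gripper_width: 35.1
grasp_force: 59.4
```

```bash
python3 -c "
from h import *
go(S2W(45.5,-13),50)"
```

```text
slide [0.0757 0.     0.0014] yawx -107.52 tilt [ 1.e-04  2.e-04 -1.e+00] pos [607.  -41.  206.1] stand [45.1 62.7] F [-3.02  2.12  4.78] clk 4.58 j [ 0.2   0.56 -0.26 -0.   -0.75 -0.5 ] w 35.1
```

Call:
carry_out(
  slide=[
    [0.005, 0, 0],
    [0.015, 0, 0],
    [0.027, 0, 0],
    [0.039, 0, 0],
    [0.051, 0, 0],
    [0.063, 0, 0],
    [0.07, 0, 0],
    [0.07, 0, 0],
  ],
  roll=[0, 0, 0, 0, 0, 0, 0, 0],
  claw=[0.03, 0.03, 0.03, 0.03, 0.03, 0.03, 0.03, 0.03],
)

```text
clock: 5.58
position: [585.6, -108.4, 206.1]
ee_rot: [-0.591, 0.807, 0.0, -0.0]
contact_force: [-2.8, -0.4, 6.0]
gripper_width: 35.6
grasp_force: 59.4
```

```bash
python3 -c "
from h import *
go(S2W(45.5,-13),50);print(read_state()['grasp_force'])"
```

```text
slide [ 0.005  -0.0001  0.0014] yawx -107.55 tilt [-8.e-04 -3.e-04 -1.e+00] pos [ 585.6 -108.4  206.1] stand [45.4 -8. ] F [-2.79 -0.42  6.  ] clk 5.58 j [ 0.09  0.54 -0.3   0.   -0.73 -0.4 ] w 35.6
59.37150478363037
```

Open it a little wider (0.06 to avoid sweeping), then lift.

Call:
carry_out(
  slide=[
    [0, 0, 0],
    [0, 0, 0],
    [0, 0, 0],
    [0, 0, -0.03],
    [0, 0, -0.09],
    [0, 0, -0.15],
    [0, 0, -0.15],
  ],
  roll=[0, 0, 0, 0, 0, 0, 0],
  claw=[0.045, 0.06, 0.06, 0.06, 0.06, 0.06, 0.06],
)

```text
clock: 6.45
position: [587.5, -107.8, 360.8]
ee_rot: [-0.592, 0.806, -0.004, 0.005]
contact_force: [0.5, 0.6, -1.2]
gripper_width: 60.4
grasp_force: 0.0
```

```bash
python3 - <<'E'
from h import *
np.set_printoptions(precision=1,suppress=True)
go([393.5,313.],68)
p=shot("wrist");save(p,"w2.png")
for t in("fixed_face","slider_grip","moving_face"):
    for q in place_of(p,t)[:2]:
        a=at_z(p,q["at"],46 if "grip" not in t else 49);print(t,q["at"],round(q["conf"],2),a,W2S(a))
c=cloud(p);z=c[...,2];S=(c[...,:2]-C)@np.stack([XS,YS],1)
q=S[(z>57)&(z<66)&(abs(S[...,0]-45)<25)];print("housing",np.percentile(q,[2,50,98],axis=0))
q=S[(z>46)&(z<56)&(S[...,0]<20)&(S[...,0]>-25)&(S[...,1]>0)&(S[...,1]<170)]
print(np.histogram(q[:,1],bins=np.arange(30,170,3)))
E
```

```text
slide [-0.3  0.3  0.1] yawx -107.46 tilt [ 0. -0. -1.] pos [ 587.5 -107.8  360.8] stand [47.  -6.9] F [ 0.5  0.6 -1.2] clk 6.45 j [ 0.1  0.4 -0.1  0.  -1.1 -0.4] w 60.4
fixed_face [329.1, 354.5] 0.66 [626.   23.5  46. ] [ 43.6 130. ]
fixed_face [372.6, 351.6] 0.62 [584.1  32.7  46. ] [  0.8 125.9]
slider_grip [330.2, 218.9] 0.94 [ 584.4 -109.2   49. ] [44.5 -9.2]
moving_face [374.7, 279.7] 0.72 [562.5 -41.5  46. ] [ 2.9 48.6]
moving_face [374.4, 221.0] 0.52 [548.6 -95.3  46. ] [ 6.2 -6.9]
housing [[  29.  -140.6]
 [  46.2   -2.5]
 [  63.2   43.8]]
(array([133, 165, 162, 157, 149,  67,   0,   0,   0,   0,   0,   0,   0,
         0,   0,   0,   0,   0,   0,   0,   0,   0,   0,   0,   0,   0,
         0,   0,   0,   0,   0,   0,  28, 194, 116, 123, 107, 113,  87,
        86,  14,   0,   0,   0,   0,   0]), array([ 30,  33,  36,  39,  42,  45,  48,  51,  54,  57,  60,  63,  66,
        69,  72,  75,  78,  81,  84,  87,  90,  93,  96,  99, 102, 105,
       108, 111, 114, 117, 120, 123, 126, 129, 132, 135, 138, 141, 144,
       147, 150, 153, 156, 159, 162, 165, 168]))
```

View pics/w2.png

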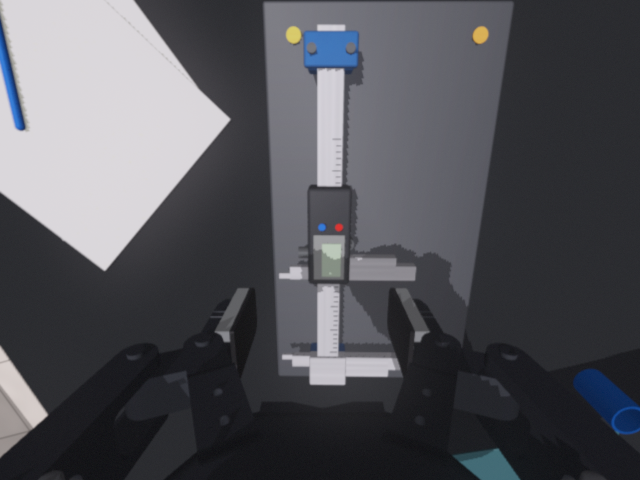

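The jaws are open: the moving jaw is at row 270 and the fixed jaw at row 360, about 82 mm apart, and the housing at (330,235) is square on the beam. Next, the tube.

Call:
carry_out(
  slide=[
    [-0.343, 0.311, 0],
    [-0.343, 0.311, 0],
    [-0.343, 0.311, 0],
    [-0.343, 0.311, 0],
    [-0.343, 0.311, 0],
    [-0.343, 0.311, 0],
    [-0.343, 0.311, 0],
    [-0.343, 0.311, 0],
  ],
  roll=[-10, -20, -30, -40, -50, -60, -70, -80],
  claw=[0.08, 0.08, 0.08, 0.08, 0.08, 0.08, 0.08, 0.08],
)

```text
clock: 7.65
position: [391.3, 315.3, 353.0]
ee_rot: [0.972, -0.233, -0.001, 0.001]
contact_force: [-0.6, -0.1, -0.1]
gripper_width: 79.9
grasp_force: 0.0
```

```bash
python3 - <<'E'
from h import *
go([393.5,313.],200)
E
```

```text
slide [ 0.003   0.0011 -0.0017] yawx -26.99 tilt [-0.0017 -0.0024 -1.    ] pos [391.3 315.3 353. ] stand [-269.1  336. ] F [-0.56 -0.1  -0.1 ] clk 7.65 j [ 1.    0.22 -0.36 -0.   -0.99  0.1 ] w 79.9
```

Call:
carry_out(
  slide=[
    [0.003, 0.001, 0],
    [0.003, 0.001, 0],
    [0.003, 0.001, 0],
  ],
  roll=[-9.2, -9.2, -9.2],
  claw=[0.08, 0.08, 0.08],
)

```text
clock: 8.02
position: [395.1, 310.3, 353.7]
ee_rot: [0.987, -0.161, -0.0, 0.001]
contact_force: [0.2, -0.7, 0.5]
gripper_width: 79.9
grasp_force: 0.0
```

```bash
python3 - <<'E'
from h import *
np.set_printoptions(precision=2,suppress=True)
s=read_state();p=shot("wrist");save(p,"w3.png",None,1)
c=cloud(p);z=c[...,2]
near=np.hypot(c[...,0]-393,c[...,1]-313)<40
q=c[near&(z>79)&(z<90)];print(len(q),np.median(q[:,2]),cv2.minEnclosingCircle(q[:,:2].astype(np.float32)))
hsv=cv2.cvtColor(p["img"],cv2.COLOR_RGB2HSV)
m=near&(z>79)&(z<90)
v,u=np.nonzero(m);e=cv2.fitEllipse(cv2.convexHull(np.stack([u,v],1).astype(np.float32)));print(e,at_z(p,e[0],83))
for k in place_of(p,"tube_center")[:3]: print(k["at"],k["conf"],at_z(p,k["at"],43))
go(at_z(p,e[0],83)[:2],68)
E
```

```text
1067 82.77130544526466 ((396.09222412109375, 312.8972473144531), 26.039880752563477)
((318.24859619140625, 237.2105712890625), (63.60403823852539, 68.44184875488281), 48.45249557495117) [396.84 312.34  83.  ]
[474.1, 211.4] 0.71 [364.76 183.83  43.  ]
[325.3, 366.6] 0.59 [255.93 352.75  43.  ]
slide [ 0.   -0.    0.13] yawx -18.44 tilt [-0. -0. -1.] pos [395.2 310.2 354.2] stand [-263.8  332.4] F [-0.18  0.49 -0.5 ] clk 8.12 j [ 0.99  0.22 -0.36 -0.   -0.99  0.26] w 79.5
```

View pics/w3.png

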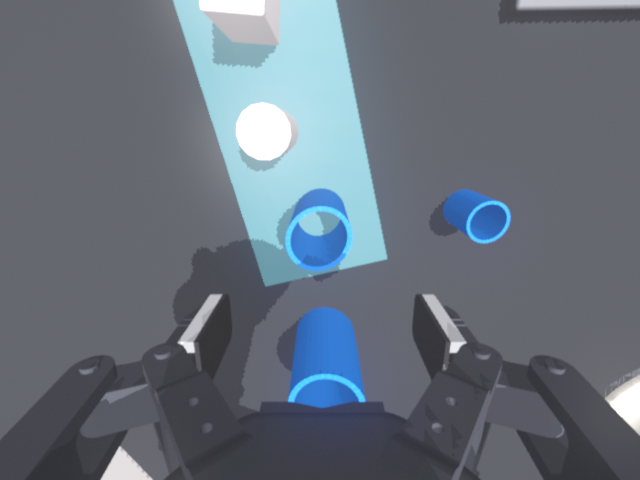

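The wrist view shows the tube's rim at (319,238) on the mat, with the rod at (264,131), the large tube at (326,390) and the small one at (488,220). The two fingers straddle only the chosen tube.

Call:
carry_out(
  slide=[
    [0, -0.0025, 0.05],
    [0, -0.0025, 0.09],
    [0, -0.0025, 0.12],
    [0, -0.0025, 0.131],
    [0, -0.0025, 0.131],
    [0, -0.0025, 0.131],
    [0, -0.0025, 0.131],
  ],
  roll=[0, 0, 0, 0, 0, 0, 0],
  claw=[0.08, 0.08, 0.08, 0.08, 0.07, 0.062, 0.056],
)

```text
clock: 9.0
position: [396.1, 313.2, 224.8]
ee_rot: [0.987, -0.159, 0.001, -0.001]
contact_force: [0.5, -0.2, -0.5]
gripper_width: 56.2
grasp_force: 0.0
```

Call:
carry_out(
  slide=[
    [0, 0, 0],
    [0, 0, 0],
    [0, 0, 0],
    [0, 0, 0],
    [0, 0, 0],
  ],
  roll=[0, 0, 0, 0, 0],
  claw=[0.051, 0.047, 0.044, 0.044, 0.044],
)

```text
clock: 9.62
position: [395.9, 313.0, 224.5]
ee_rot: [0.987, -0.159, 0.0, -0.0]
contact_force: [-0.9, -0.7, 5.6]
gripper_width: 47.9
grasp_force: 61.3
```

Call:
carry_out(
  slide=[
    [0, 0, -0.015],
    [0, 0, -0.04],
    [0, 0, -0.08],
    [0, 0, -0.11],
    [0, 0, -0.11],
  ],
  roll=[0, 0, 0, 0, 0],
  claw=[0.044, 0.044, 0.044, 0.044, 0.044],
)

```text
clock: 10.25
position: [396.1, 313.4, 336.1]
ee_rot: [0.987, -0.159, 0.001, -0.003]
contact_force: [0.1, 0.1, -1.2]
gripper_width: 48.0
grasp_force: 62.0
```

```bash
python3 -c "
from h import *
go(S2W(1,101));print(S2W(1,101))"
```

```text
slide [ 0.267   0.2323 -0.0009] yawx -18.3 tilt [ 0.0037  0.0051 -1.    ] pos [396.1 313.4 336.1] stand [-263.9  335.6] F [ 0.14  0.07 -1.16] clk 10.25 j [ 0.99  0.25 -0.38  0.   -0.94  0.26] w 48.0
[576.62735519   8.95937336]
```

Call:
carry_out(
  slide=[
    [0.03, 0.026, 0],
    [0.067, 0.058, 0],
    [0.107, 0.093, 0],
    [0.147, 0.128, 0],
    [0.187, 0.163, 0],
    [0.227, 0.198, 0],
    [0.254, 0.221, 0],
    [0.267, 0.232, 0],
  ],
  roll=[0, 0, 0, 0, 0, 0, 0, 0],
  claw=[0.044, 0.044, 0.044, 0.044, 0.044, 0.044, 0.044, 0.044],
)

```text
clock: 11.25
position: [576.7, 7.1, 331.8]
ee_rot: [0.987, -0.16, -0.001, 0.0]
contact_force: [0.2, 0.6, -1.4]
gripper_width: 48.4
grasp_force: 62.1
```

Call:
carry_out(
  slide=[
    [0, 0, 0],
    [0, 0, 0],
  ],
  roll=[0.2, 0.2],
  claw=[0.044, 0.044],
)

```text
clock: 11.5
position: [575.9, 9.5, 333.0]
ee_rot: [0.987, -0.161, -0.001, 0.0]
contact_force: [-0.6, 0.1, -0.4]
gripper_width: 48.3
grasp_force: 62.1
```

```bash
python3 - <<'E'
from h import *
np.set_printoptions(precision=1,suppress=True)
go(S2W(1,101))
p=shot("top");c=cloud(p);z=c[...,2];S=(c[...,:2]-C)@np.stack([XS,YS],1)
pw=shot("wrist");cw=cloud(pw);Sw=(cw[...,:2]-C)@np.stack([XS,YS],1)
save(pw,"w4.png")
for nm,cc,SS in(("top",c,S),("wr",cw,Sw)):
    z=cc[...,2]
    q=SS[(z>46)&(z<56)&(SS[...,0]<-5)&(SS[...,0]>-30)&(SS[...,1]>0)&(SS[...,1]<170)]
    print(nm,np.histogram(q[:,1],bins=np.arange(30,170,4))[0])
E
```

```text
slide [ 0.  0. -0.] yawx -18.48 tilt [-0.  0. -1.] pos [575.9   9.5 333. ] stand [  0.2 101.3] F [-0.6  0.1 -0.4] clk 11.5 j [ 0.3  0.4 -0.2 -0.  -1.   0.9] w 48.3
top [16 23 20 21  3  0  0  0  0  0  0  0  0  0  0  0  0  0  0  0  0  0  0  0
  7 18 24 21 12 10  3  0  0  0]
wr [ 64 142 149 151  90   0   0   0   0   0   0   0   0   0   0   0   0   0
   0   0   0   0   0   0   3  57 124 145  91  56  22   0   0   0]
```

View pics/w4.png

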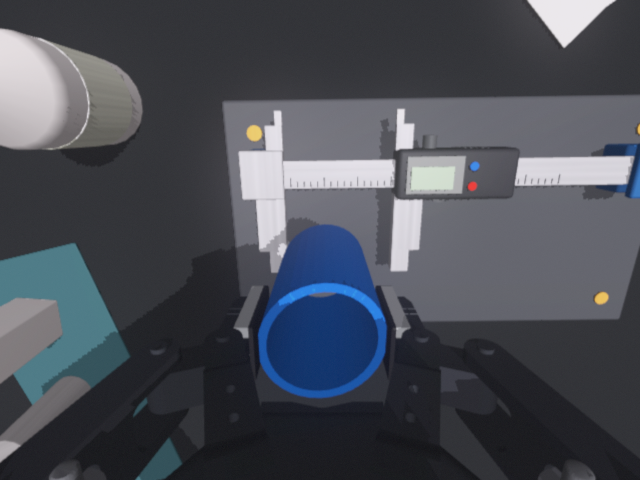

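The wrist view shows the tube held upright above the gap. The fixed jaw is at column 285, the moving jaw at column 393 and the beam at row 170, so it will come down between the jaws and clear of the beam.

Call:
carry_out(
  slide=[
    [0, 0, 0.02],
    [0, 0, 0.045],
    [0, 0, 0.065],
    [0, 0, 0.08],
    [0, 0, 0.087],
    [0, 0, 0.089],
    [0, 0, 0.089],
  ],
  roll=[0, 0, 0, 0, 0, 0, 0],
  claw=[0.044, 0.044, 0.044, 0.044, 0.044, 0.044, 0.044],
)

```text
clock: 12.48
position: [576.7, 8.9, 245.1]
ee_rot: [0.987, -0.161, 0.001, -0.0]
contact_force: [0.6, -0.1, -1.2]
gripper_width: 48.4
grasp_force: 62.0
```

```bash
python3 -c "
from h import *
go(S2W(1,101),86.8)"
```

```text
slide [-0.0001 -0.      0.0036] yawx -18.51 tilt [ 1.1e-03  2.0e-04 -1.0e+00] pos [576.7   8.9 245.1] stand [  1.1 101. ] F [ 0.63 -0.11 -1.16] clk 12.47 j [ 0.3   0.47 -0.31  0.   -0.79  0.95] w 48.4
```

Call:
carry_out(
  slide=[
    [0, 0, 0.001],
    [0, 0, 0.002],
    [0, 0, 0.0025],
    [0, 0, 0.0025],
  ],
  roll=[0, 0, 0, 0],
  claw=[0.044, 0.044, 0.044, 0.044],
)

```text
clock: 12.98
position: [576.4, 8.8, 242.1]
ee_rot: [0.987, -0.161, -0.0, -0.0]
contact_force: [0.1, 0.6, -0.9]
gripper_width: 48.3
grasp_force: 62.0
```

Call:
carry_out(
  slide=[
    [0, 0, 0.0005],
    [0, 0, 0.0005],
  ],
  roll=[0, 0],
  claw=[0.044, 0.044],
)

```text
clock: 13.22
position: [576.5, 8.8, 241.6]
ee_rot: [0.987, -0.161, 0.0, 0.0]
contact_force: [0.0, 0.1, -0.7]
gripper_width: 48.1
grasp_force: 62.2
```

Call:
carry_out(
  slide=[
    [0, 0, 0.0005],
    [0, 0, 0.0005],
  ],
  roll=[0, 0],
  claw=[0.044, 0.044],
)

```text
clock: 13.48
position: [576.5, 8.8, 241.6]
ee_rot: [0.987, -0.161, 0.0, 0.0]
contact_force: [-0.4, -0.0, 2.9]
gripper_width: 48.3
grasp_force: 62.5
```

Call:
carry_out(
  slide=[
    [0, 0, 0.0005],
    [0, 0, 0.0005],
  ],
  roll=[0, 0],
  claw=[0.044, 0.044],
)

```text
clock: 13.72
position: [576.5, 8.8, 241.6]
ee_rot: [0.987, -0.161, 0.0, 0.0]
contact_force: [-2.0, 0.2, 5.4]
gripper_width: 48.2
grasp_force: 62.9
```

The tube is standing on the plate, so I release it and lift.

Call:
carry_out(
  slide=[
    [0, 0, 0],
    [0, 0, 0],
    [0, 0, 0],
    [0, 0, 0],
    [0, 0, 0],
    [0, 0, -0.03],
    [0, 0, -0.08],
    [0, 0, -0.11],
  ],
  roll=[0, 0, 0, 0, 0, 0, 0, 0],
  claw=[0.05, 0.056, 0.064, 0.074, 0.08, 0.08, 0.08, 0.08],
)

```text
clock: 14.72
position: [576.7, 8.9, 353.2]
ee_rot: [0.987, -0.161, 0.002, -0.0]
contact_force: [1.0, 0.2, -0.6]
gripper_width: 80.2
grasp_force: 0.0
```

```bash
python3 - <<'E'
from h import *
np.set_printoptions(precision=1,suppress=True)
p=shot("wrist");c=cloud(p);z=c[...,2];S=(c[...,:2]-C)@np.stack([XS,YS],1)
q=S[(z>96)&(z<104)&(abs(S[...,0])<40)&(abs(S[...,1]-100)<40)];print("tube",cv2.minEnclosingCircle(q.astype(np.float32)),len(q))
q=S[(z>57)&(z<66)&(abs(S[...,0]-45)<25)&(S[...,1]>-80)];print("housing",np.percentile(q,[1,50,99],axis=0))
q=S[(z>46)&(z<56)&(S[...,0]<-5)&(S[...,0]>-30)&(S[...,1]>0)&(S[...,1]<170)]
print("jaws",q[q[:,1]<80].max(0) if (q[:,1]<80).any() else 0,np.percentile(q[q[:,1]>110],2,axis=0))
go(S2W(45.5,-65))
E
```

```text
tube ((0.9814662933349609, 101.26634979248047), 26.29054832458496) 1234
housing [[ 25.5 -35.2]
 [ 47.2   7.2]
 [ 64.3 105.1]]
jaws [-5.2 47.7] [-29.5 112. ]
slide [ 0.   0.2 -0. ] yawx -18.45 tilt [ 0.  0. -1.] pos [577.6   8.9 357.1] stand [  1.9 101.2] F [ 0.9 -0.2  3.5] clk 14.78 j [ 0.3  0.3 -0.2  0.  -1.   0.9] w 80.0
```

Call:
carry_out(
  slide=[
    [0.044, 0.04, 0],
    [0.044, 0.09, 0],
    [0.044, 0.14, 0],
    [0.044, 0.168, 0],
    [0.044, 0.168, 0],
    [0.044, 0.168, 0],
  ],
  roll=[0, -0.6, -0.6, -0.6, -0.6, -0.6],
  claw=[0.06, 0.04, 0.02, 0, 0, 0],
)

```text
clock: 15.52
position: [564.9, -164.2, 350.4]
ee_rot: [0.988, -0.156, 0.0, -0.0]
contact_force: [0.5, -0.7, -0.6]
gripper_width: 0.1
grasp_force: 0.0
```

```bash
python3 - <<'E'
from h import *
np.set_printoptions(precision=4,suppress=True)
go(S2W(45.4,-66),226.5-grip_point_offset)
p=shot("wrist");c=cloud(p);z=c[...,2];S=(c[...,:2]-C)@np.stack([XS,YS],1)
q=S[(z>57)&(z<66)&(abs(S[...,0]-45)<25)&(S[...,1]>-80)];print("housing",np.percentile(q,[1,50,99],axis=0))
b=S[(z>44)&(z<54)&(abs(S[...,0]-45)<18)&(S[...,1]>-125)&(S[...,1]<-45)];print("beam",len(b),np.percentile(b,[1,50,99],axis=0))
for y in range(-120,-45,15):
    k=b[abs(b[:,1]-y)<7][:,0]; print(y,len(k),np.percentile(k,[3,97]) if len(k) else 0)
save(p,"w5.png")
E
```

```text
slide [ 0.0026 -0.0014  0.1239] yawx -17.92 tilt [ 0.0001  0.0002 -1.    ] pos [ 564.9 -164.2  350.4] stand [ 42.8 -67.4] F [ 0.52 -0.7  -0.61] clk 15.53 j [-0.01  0.37 -0.16 -0.   -1.04  1.27] w 0.1
housing [[ 23.1229 -36.6022]
 [ 47.325    5.4273]
 [ 64.127   95.1064]]
beam 2382 [[  36.8496 -124.3002]
 [  47.3682  -85.3619]
 [  56.8194  -45.8136]]
-120 359 [36.9805 56.7549]
-105 419 [37.1848 56.7361]
-90 413 [37.1402 56.6835]
-75 423 [37.1793 56.6657]
-60 413 [37.2924 56.567 ]
```

View pics/w5.png

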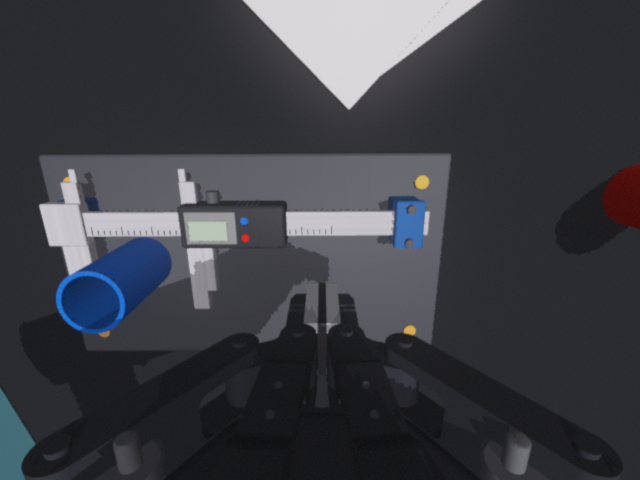

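The wrist view shows the tube standing between the jaws at (120,280). The housing rear is at column 287, the beam at row 224 is straight, and the closed fingers are behind the housing.

Call:
carry_out(
  slide=[
    [0.003, -0.001, 0.05],
    [0.003, -0.001, 0.09],
    [0.003, -0.001, 0.115],
    [0.003, -0.001, 0.12],
    [0.003, -0.001, 0.12],
    [0.003, -0.001, 0.12],
  ],
  roll=[0, 0, 0, 0, 0, 0],
  claw=[0, 0, 0, 0, 0, 0],
)

```text
clock: 16.32
position: [568.6, -164.2, 232.0]
ee_rot: [0.988, -0.155, 0.001, -0.0]
contact_force: [0.1, -1.0, 0.0]
gripper_width: -0.1
grasp_force: 0.0
```

```bash
python3 - <<'E'
from h import *
np.set_printoptions(precision=4,suppress=True)
go(S2W(46,-60),226.5-grip_point_offset)
E
```

```text
slide [-0.0003 -0.0063  0.0056] yawx -17.88 tilt [ 0.0029 -0.0003 -1.    ] pos [ 568.6 -164.2  232. ] stand [ 46.3 -66.3] F [ 0.15 -0.99  0.02] clk 16.32 j [-0.01  0.5  -0.29  0.   -0.78  1.27] w -0.1
```

Call:
carry_out(
  slide=[
    [0, 0, 0.003],
    [0, 0, 0.005],
    [0, -0.005, 0.005],
    [0, -0.01, 0.005],
    [0, -0.01, 0.005],
  ],
  roll=[0, 0, 0, 0, 0],
  claw=[0, 0, 0, 0, 0],
)

```text
clock: 16.95
position: [571.3, -154.5, 225.6]
ee_rot: [0.988, -0.155, 0.0, 0.0]
contact_force: [0.7, 0.1, 0.2]
gripper_width: 0.1
grasp_force: 0.0
```

Call:
carry_out(
  slide=[
    [0, -0.003, 0],
    [0, -0.006, 0],
    [0, -0.009, 0],
    [0, -0.012, 0],
    [0, -0.012, 0],
  ],
  roll=[0, 0, 0, 0, 0],
  claw=[0, 0, 0, 0, 0],
)

```text
clock: 17.58
position: [574.8, -143.3, 225.6]
ee_rot: [0.988, -0.156, 0.0, -0.0]
contact_force: [-0.4, -0.6, 0.8]
gripper_width: 0.3
grasp_force: 0.2
```

```bash
cat > chk.py <<'E'
from h import *
np.set_printoptions(precision=1,suppress=True)
go(S2W(46,-20),72);s=read_state();print("F stand",np.array(s["contact_force"])[:2]@np.stack([XS,YS],1),s["wrist_torque"])
p=shot("top");c=cloud(p);z=c[...,2];S=(c[...,:2]-C)@np.stack([XS,YS],1)
q=S[(z>44)&(z<57)&(S[...,0]<-8)&(S[...,0]>-32)&(S[...,1]>20)&(S[...,1]<170)];print("jaws hist",np.histogram(q[:,1],bins=np.arange(40,160,4))[0])
q=S[(z>92)&(z<108)&(abs(S[...,0])<34)&(abs(S[...,1]-100)<34)];print("tube",cv2.minEnclosingCircle(q.astype(np.float32)) if len(q) else 0,len(q))
E
python3 chk.py
```

```text
slide [ 0. -0. -0.] yawx -17.91 tilt [ 0.  0. -1.] pos [ 574.8 -143.3  225.6] stand [ 45.8 -44.6] F [-0.4 -0.6  0.8] clk 17.57 j [ 0.   0.5 -0.3 -0.  -0.8  1.2] w 0.3
F stand [-0.2 -0.7] [-0.2  0.  -0. ]
jaws hist [23 21 18  3  0  0  0  0  0  0  0  0  0  0  0  0  0  0  0  0  0  0  0  0
  0  0  0  0  0]
tube ((2.1349360942840576, 77.33560180664062), 7.53384256362915) 15
```

Call:
carry_out(
  slide=[
    [0, -0.003, 0],
    [0, -0.006, 0],
    [0, -0.009, 0],
    [0, -0.012, 0],
    [0, -0.015, 0],
    [0, -0.018, 0],
    [0, -0.018, 0],
  ],
  roll=[0, 0, 0, 0, 0, 0, 0],
  claw=[0, 0, 0, 0, 0, 0, 0],
)

```text
clock: 18.5
position: [580.4, -126.0, 225.5]
ee_rot: [0.988, -0.156, 0.0, -0.0]
contact_force: [-0.6, -0.3, -0.4]
gripper_width: 0.3
grasp_force: 0.1
```

```bash
cat > chk.py <<'E'
from h import *
np.set_printoptions(precision=2,suppress=True)
go(S2W(46,-20),72);s=read_state();print("F stand",np.array(s["contact_force"])[:2]@np.stack([XS,YS],1),s["wrist_torque"])
p=shot("wrist");c=cloud(p);z=c[...,2];S=(c[...,:2]-C)@np.stack([XS,YS],1)
q=S[(z>46)&(z<56)&(S[...,0]<-26)&(S[...,0]>-31)&(S[...,1]>20)&(S[...,1]<170)]
h=np.histogram(q[:,1],bins=np.arange(40,160,2));print("jaws",[(int(b),int(n)) for n,b in zip(*h) if n])
q=S[(z>97)&(z<104)&(abs(S[...,0])<34)&(abs(S[...,1]-100)<34)];print("tube",cv2.minEnclosingCircle(q.astype(np.float32)) if len(q) else 0,len(q))
cv2.imwrite("pics/chk.png",p["img"][...,::-1])
E
python3 chk.py
```

```text
slide [ 0.   -0.01 -0.  ] yawx -17.9 tilt [ 0.  0. -1.] pos [ 580.4 -126.   225.5] stand [ 45.8 -26.4] F [-0.58 -0.27 -0.38] clk 18.5 j [ 0.06  0.51 -0.29 -0.   -0.77  1.2 ] w 0.3
F stand [-0.47 -0.43] [-0.03  0.06 -0.01]
jaws []
tube ((18.692039489746094, 85.28771209716797), 8.241827964782715) 662
```

View pics/chk.png

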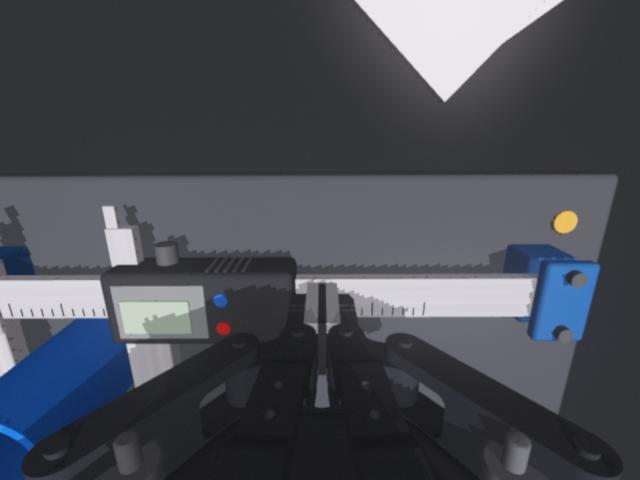

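The wrist view shows the closed fingers touching the housing rear at column 293, with the jaw front near the tube on the left (column 130). I'll go on in small steps.

Call:
carry_out(
  slide=[
    [0, -0.0015, 0],
    [0, -0.003, 0],
    [0, -0.0045, 0],
    [0, -0.006, 0],
  ],
  roll=[0, 0, 0, 0],
  claw=[0, 0, 0, 0],
)

```text
clock: 19.05
position: [582.2, -120.7, 225.6]
ee_rot: [0.988, -0.156, -0.0, 0.0]
contact_force: [-0.3, -1.3, -0.5]
gripper_width: 0.1
grasp_force: 1.0
```

```bash
cat > chk2.py <<'E'
from h import *
np.set_printoptions(precision=2,suppress=True)
s=read_state();print("F stand",np.array(s["contact_force"])[:2]@np.stack([XS,YS],1),np.array(s["wrist_torque"]),"tool",W2S(s["position"]),s["clock"])
p=shot("scene");c=cloud(p);z=c[...,2];S=(c[...,:2]-C)@np.stack([XS,YS],1)
q=S[(z>57)&(z<66)&(abs(S[...,0]-45)<22)&(S[...,1]>-60)];print("housing",np.percentile(q,[1,99],axis=0),len(q))
q=S[(z>46)&(z<56)&(S[...,0]<-24)&(S[...,0]>-33)&(S[...,1]>20)&(S[...,1]<170)]
h=np.histogram(q[:,1],bins=np.arange(40,160,2));print("jaws",[(int(b),int(n)) for n,b in zip(*h) if n])
q=S[(z>96)&(z<106)&(abs(S[...,0])<34)&(abs(S[...,1]-100)<34)];print("tube",cv2.minEnclosingCircle(q.astype(np.float32)) if len(q) else 0,len(q))
cv2.imwrite("pics/chk.png",cv2.resize(p["img"][200:330,220:400,::-1],None,fx=4,fy=4,interpolation=cv2.INTER_CUBIC))
E
python3 chk2.py
```

```text
F stand [ 0.15 -1.33] [-0.62  0.08  0.  ] tool [ 45.89 -20.74] 19.05
housing [[ 24.46 -16.51]
 [ 63.44 101.58]] 382
jaws [(130, 2), (132, 2), (134, 1), (136, 5), (138, 2), (140, 3), (142, 5), (144, 2), (146, 1)]
tube ((-0.09302940219640732, 102.4644546508789), 27.17827033996582) 141
```

View pics/chk.png

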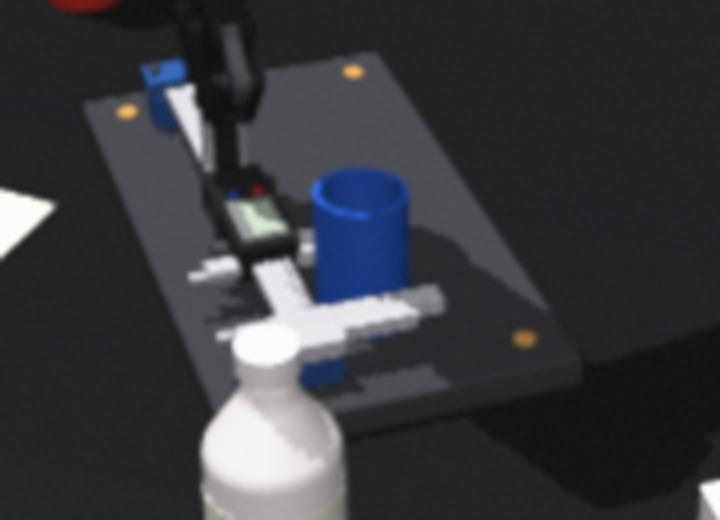

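The scene view shows the tube upright between the jaws, near the fixed jaw (crop pixel (365,300)), with the slider behind it. I'll go on in half-millimetre steps and watch the force.

Call:
carry_out(
  slide=[
    [0, -0.0005, 0],
    [0, -0.001, 0],
    [0, -0.0015, 0],
  ],
  roll=[0, 0, 0],
  claw=[0, 0, 0],
)

```text
clock: 19.48
position: [582.6, -119.3, 225.6]
ee_rot: [0.988, -0.156, 0.0, 0.0]
contact_force: [-0.6, -2.3, 0.2]
gripper_width: -0.1
grasp_force: 1.0
```

```bash
python3 chk2.py
```

```text
F stand [ 0.13 -2.42] [-0.62  0.08  0.04] tool [ 45.88 -19.27] 19.475
housing [[ 23.82 -14.61]
 [ 63.24 107.76]] 379
jaws [(130, 1), (132, 3), (134, 1), (138, 5), (140, 3), (142, 8), (144, 1)]
tube ((0.8855448961257935, 104.22792053222656), 26.944528579711914) 146
```

Call:
carry_out(
  slide=[
    [0, -0.0005, 0],
    [0, -0.001, 0],
  ],
  roll=[0, 0],
  claw=[0, 0],
)

```text
clock: 19.77
position: [582.9, -118.3, 225.6]
ee_rot: [0.988, -0.156, -0.0, 0.0]
contact_force: [0.2, -2.2, -0.4]
gripper_width: 0.4
grasp_force: 1.0
```

```bash
python3 chk2.py
```

```text
F stand [ 0.88 -2.  ] [-0.57  0.05  0.01] tool [ 45.86 -18.24] 19.775
housing [[ 25.5  -13.42]
 [ 63.72 100.83]] 380
jaws [(112, 1), (130, 1), (132, 3), (134, 3), (136, 1), (138, 2), (140, 4), (142, 3), (144, 4), (146, 1)]
tube ((0.2605208158493042, 104.39186096191406), 27.31195068359375) 154
```

Call:
carry_out(
  slide=[
    [0, -0.0005, 0],
    [0, -0.001, 0],
  ],
  roll=[0, 0],
  claw=[0, 0],
)

```text
clock: 20.08
position: [583.2, -117.4, 225.6]
ee_rot: [0.988, -0.156, -0.0, 0.0]
contact_force: [-1.2, -2.2, -0.5]
gripper_width: -0.1
grasp_force: 1.4
```

```bash
cat > f.py <<'E'
from h import *
np.set_printoptions(precision=2,suppress=True)
s=read_state();print("F stand",np.array(s["contact_force"])[:2]@np.stack([XS,YS],1),np.array(s["wrist_torque"]),"tool",W2S(s["position"]),s["clock"],s["grasp_force"])
E
python3 f.py
```

```text
F stand [-0.5  -2.49] [-0.86  0.01  0.  ] tool [ 45.89 -17.27] 20.075 1.3641367480158806
```

Call:
carry_out(
  slide=[
    [0, -0.0005, 0],
  ],
  roll=[0],
  claw=[0],
)

```text
clock: 20.2
position: [583.3, -117.1, 225.6]
ee_rot: [0.988, -0.156, -0.0, 0.0]
contact_force: [-0.3, -4.5, -0.8]
gripper_width: -0.2
grasp_force: 2.0
```

```bash
python3 chk2.py
```

```text
F stand [ 1.09 -4.36] [-1.29  0.06  0.07] tool [ 45.93 -16.96] 20.2
housing [[ 23.95 -12.02]
 [ 63.59 111.28]] 388
jaws [(128, 2), (130, 2), (132, 1), (134, 3), (136, 1), (138, 2), (140, 2), (142, 4), (144, 4), (146, 1)]
tube ((-0.2842712104320526, 104.93364715576172), 28.1792049407959) 151
```

The force has doubled over the sliding friction within half a millimetre, so both jaws are on the tube. I'll back off and inspect.

Call:
carry_out(
  slide=[
    [0, 0.001, 0],
    [0, 0.006, 0],
    [0, 0.014, 0],
    [0, 0.02, 0],
    [0, 0.02, -0.05],
    [0, 0.02, -0.1],
    [0, 0.02, -0.13],
    [0, 0.02, -0.13],
  ],
  roll=[0, 0, 0, 0, 0, 0, 0, 0],
  claw=[0, 0, 0, 0, 0, 0, 0, 0],
)

```text
clock: 21.25
position: [577.5, -136.3, 358.9]
ee_rot: [0.988, -0.156, 0.003, -0.0]
contact_force: [-0.1, 0.1, -0.3]
gripper_width: 0.0
grasp_force: 0.0
```

Call:
carry_out(
  slide=[
    [-0.06, -0.05, 0],
    [-0.06, -0.1, 0],
    [-0.06, -0.12, 0],
    [-0.06, -0.12, 0],
    [-0.06, -0.12, 0],
  ],
  roll=[0, 0, 0, 0, 0],
  claw=[0, 0, 0, 0, 0],
)

```text
clock: 21.88
position: [557.0, -4.1, 354.8]
ee_rot: [0.988, -0.156, -0.001, 0.0]
contact_force: [0.3, -0.3, -1.3]
gripper_width: 0.0
grasp_force: 0.0
```

```bash
python3 - <<'E'
from h import *
np.set_printoptions(precision=2,suppress=True)
s=read_state();print(W2S(s["position"]),s["position"])
p=shot("wrist");c=cloud(p);z=c[...,2];S=(c[...,:2]-C)@np.stack([XS,YS],1)
for x in(-32,-29,-26,-23):
    q=S[(z>46)&(z<56)&(abs(S[...,0]-x)<1.5)&(S[...,1]>20)&(S[...,1]<170)]
    h=np.histogram(q[:,1],bins=np.arange(40,160,1));print(x,"jaws",[(int(b),int(n)) for n,b in zip(*h) if n])
q=S[(z>97)&(z<104)&(abs(S[...,0])<34)&(abs(S[...,1]-104)<34)];print("tube",cv2.minEnclosingCircle(q.astype(np.float32)) if len(q) else 0,len(q),q.min(0),q.max(0))
q=S[(z>57)&(z<66)&(abs(S[...,0]-45)<22)&(S[...,1]<60)&(S[...,1]>-40)];print("housing",np.percentile(q,[1,99],axis=0))
cv2.imwrite("pics/w6.png",p["img"][...,::-1])
E
```

```text
[-13.72  82.57] [556.98  -4.08 354.84]
-32 jaws [(67, 3), (68, 1), (69, 1), (70, 2), (71, 1), (72, 1), (73, 2), (74, 2), (75, 2), (76, 1), (77, 1), (78, 1), (79, 2), (136, 1), (137, 2), (138, 1), (139, 1), (140, 2), (141, 1), (142, 2)]
-29 jaws [(66, 1), (67, 5), (68, 5), (69, 4), (70, 3), (71, 4), (72, 4), (73, 7), (74, 3), (75, 3), (76, 4), (77, 4), (78, 4), (79, 7), (136, 1), (137, 5), (138, 3), (139, 4), (140, 2), (141, 5), (142, 5), (143, 1)]
-26 jaws [(66, 4), (67, 4), (68, 5), (69, 3), (70, 3), (71, 3), (72, 3), (73, 7), (74, 3), (75, 3), (76, 3), (77, 3), (78, 3), (79, 7), (138, 3), (139, 3), (140, 5), (141, 4), (142, 5), (143, 2)]
-23 jaws [(66, 3), (67, 5), (68, 7), (69, 4), (70, 3), (71, 3), (72, 3), (73, 7), (74, 4), (75, 3), (76, 3), (77, 4), (78, 3), (79, 6), (139, 1), (140, 6), (141, 4), (142, 4), (143, 4)]
tube ((1.215585708618164, 105.70491027832031), 26.285123825073242) 1194 [-24.45  80.46] [ 26.14 129.76]
housing [[28.91 -2.86]
 [63.79 59.27]]
```

View pics/w6.png

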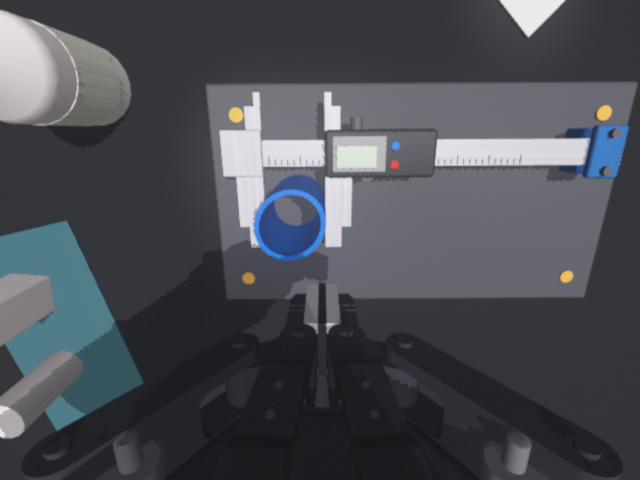

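The view shows the tube's rim at (290,225) seated between both jaws (columns 258 and 325). The moving face is at y = 80 and the tube spans 80.5–129.8 mm. The jaw is square, the bystanders are untouched and the arm is clear.

```bash
python3 -c "
from bench import *
print(job_done())"
```

```text
the job is handed in; nothing more can be done
None
```

I handed the job in: the blue tube stands upright on the plate with the jaws closed on it, judged by the push force doubling at the end and a final wrist picture in which the jaw looks square (the tube's contact with the fixed jaw was hidden from the camera); the other objects were left alone and the arm is clear.

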